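Pour the nuts out of one corner of the hardware caddy

TASK

Pick up the red hardware caddy by its grip bar, tip it toward its nut corner so that all four brass nuts run over that spout into the blue parts tray, and stand the caddy upright on the saw table again. The bolts, knobs and dowels must end in their own compartments of the caddy, the tray standing flat on the table, and the sanding block and tape measure must be left alone.

Things in the scene. Friction and masses are not known exactly. Their poses are not given: they have to be found in the camera images.
- caddy_grip (a point): Centre of the black grip bar of the loose red hardware caddy. The bar stands on two posts over the caddy's middle: 82 mm long (along the caddy's x), 16 mm thick (its y), 26 mm tall, centre 85 mm above the caddy's underside; it is pinched across y from above. x, y, z are the caddy's axes, z its up. The caddy with its contents weighs about 0.5 kg.
- caddy_base (a point): Middle of the caddy's underside, same axes. The caddy is 144 x 144 mm with cut corners; outer walls 38 mm high, floor 4 mm. Two dividers, 36 mm high, cross in the middle along x and y and leave four compartments about 67 mm square: nuts in (-x, +y), bolts in (+x, +y), star knobs in (-x, -y), dowels in (+x, -y). Each has a pouring spout in its outer corner.
- caddy_spout (a point): Middle of the lip of the nut compartment's spout: on the caddy's (-x, +y) diagonal, 80 mm out from its centre, 8.5 mm above its underside. The lip is 56 mm wide between its cheeks; a 22 mm ramp climbs 4.5 mm to it from the floor. Nuts slide on the smooth inside at about 17 degrees, so they run out at 35 to 50 degrees of tilt toward this corner (swaying frees a jam); full walls hold the other parts.
- tray_blue: The small blue parts tray, loose, 112 mm (its x) x 162 mm (its y) at the rim and 42 mm high, 92 x 142 mm at the flat floor; light (0.15 kg). Origin at the centre of its underside, z up.
- nut_1_mid (a point): Centre of brass hex nut 1 of 4: 17 mm across flats, 8.5 mm thick, 12 g; starts in the caddy's (-x, +y) compartment.
- nut_2_mid (a point): Centre of brass hex nut 2 of 4: 17 mm across flats, 8.5 mm thick, 12 g; starts in the caddy's (-x, +y) compartment.
- nut_3_mid (a point): Centre of brass hex nut 3 of 4: 17 mm across flats, 8.5 mm thick, 12 g; starts in the caddy's (-x, +y) compartment.
- nut_4_mid (a point): Centre of brass hex nut 4 of 4: 17 mm across flats, 8.5 mm thick, 12 g; starts in the caddy's (-x, +y) compartment.
- bolt_1_mid (a point): Middle of one steel hex-head bolt, 17 mm head, 41 mm long, lying in the caddy's (+x, +y) compartment.
- bolt_2_mid (a point): Middle of the other steel hex-head bolt, 17 mm head, 41 mm long, lying in the caddy's (+x, +y) compartment.
- knob_1_mid (a point): Middle of one black star knob, 29 mm across and 20 mm tall, in the caddy's (-x, -y) compartment.
- knob_2_mid (a point): Middle of the other black star knob, 29 mm across and 20 mm tall, in the caddy's (-x, -y) compartment.
- dowel_1_mid (a point): Middle of one wooden dowel, 12 mm thick and 40 mm long, lying in the caddy's (+x, -y) compartment.
- dowel_2_mid (a point): Middle of the other wooden dowel, 12 mm thick and 40 mm long, lying in the caddy's (+x, -y) compartment.
- sanding_block: Bystander: brown sanding block, 60 x 100 x 34 mm, loose on the saw table, to be left alone. Origin at the centre of its underside.
- tape_measure: Bystander: yellow tape measure, 35 x 107 x 64 mm, loose on the saw table at the left, to be left alone. Origin at the centre of its underside.

How it is judged:
On the way:
1. the caddy is held with its spout over the tray, tipped well down toward the nut corner (both its -x and +y sides at least 14 degrees down) (angle between caddy_grip's own x axis and vertical below 1.32 rad and angle between caddy_grip's own y axis and vertical above 1.82 rad and horizontal distance between caddy_spout and tray_blue below 0.12 m), for 0.1 s.
At the end, for the whole second after the job is handed in: All four nuts lie within the blue tray (centres inside its rim and below it), the tray stands flat on the table; the caddy stands upright (within 4.5 degrees) on the saw table, with both bolts, both knobs and both dowels each inside its own compartment (x of nut_1_mid in the frame of tray_blue between -0.055 and 0.055 m and y of nut_1_mid in the frame of tray_blue between -0.08 and 0.08 m and z of nut_1_mid in the frame of tray_blue between 0 and 0.038 m and x of nut_2_mid in the frame of tray_blue between -0.055 and 0.055 m and y of nut_2_mid in the frame of tray_blue between -0.08 and 0.08 m and z of nut_2_mid in the frame of tray_blue between 0 and 0.038 m and x of nut_3_mid in the frame of tray_blue between -0.055 and 0.055 m and y of nut_3_mid in the frame of tray_blue between -0.08 and 0.08 m and z of nut_3_mid in the frame of tray_blue between 0 and 0.038 m and x of nut_4_mid in the frame of tray_blue between -0.055 and 0.055 m and y of nut_4_mid in the frame of tray_blue between -0.08 and 0.08 m and z of nut_4_mid in the frame of tray_blue between 0 and 0.038 m and x of bolt_1_mid in the frame of caddy_grip between 0 and 0.075 m and y of bolt_1_mid in the frame of caddy_grip between 0 and 0.075 m and z of bolt_1_mid in the frame of caddy_grip between -0.085 and -0.04 m and x of bolt_2_mid in the frame of caddy_grip between 0 and 0.075 m and y of bolt_2_mid in the frame of caddy_grip between 0 and 0.075 m and z of bolt_2_mid in the frame of caddy_grip between -0.085 and -0.04 m and x of knob_1_mid in the frame of caddy_grip between -0.075 and 0 m and y of knob_1_mid in the frame of caddy_grip between -0.075 and 0 m and z of knob_1_mid in the frame of caddy_grip between -0.085 and -0.04 m and x of knob_2_mid in the frame of caddy_grip between -0.075 and 0 m and y of knob_2_mid in the frame of caddy_grip between -0.075 and 0 m and z of knob_2_mid in the frame of caddy_grip between -0.085 and -0.04 m and x of dowel_1_mid in the frame of caddy_grip between 0 and 0.075 m and y of dowel_1_mid in the frame of caddy_grip between -0.075 and 0 m and z of dowel_1_mid in the frame of caddy_grip between -0.085 and -0.04 m and x of dowel_2_mid in the frame of caddy_grip between 0 and 0.075 m and y of dowel_2_mid in the frame of caddy_grip between -0.075 and 0 m and z of dowel_2_mid in the frame of caddy_grip between -0.085 and -0.04 m and angle between each of caddy_grip, tray_blue's own z axis and vertical below 0.08 rad and height (world z) of caddy_grip between 0.078 and 0.092 m and height (world z) of tray_blue below 0.008 m); the robot touches nothing.
It fails at once if the sanding block is pushed more than 30 mm (distance of sanding_block from where it was at the start of the episode above 0.03 m).
It fails at once if the tape measure is pushed more than 30 mm (distance of tape_measure from where it was at the start of the episode above 0.03 m).
It also fails if it takes over 54 s, if anything falls off the work surface, if the arm or the gripper's body presses on something with over 40 N, if the wrist force passes 120 N, or if a joint passes its speed limit or range.

ROBOT

A 6-joint arm with a two-finger parallel gripper is mounted at the origin on a cart in front of the work surface, level with it; the furniture and walls round the work are solid. World frame = base frame: x ahead of the robot, y to its left, z up, the work surface at z = 0. Lengths are in m, angles in rad, forces in N, time in s.
With the tool pointing down it reaches from about 0.275 to 0.825 m from the base axis. Payload 4.9 kg.
Tool frame: the origin (TCP) lies midway between the tips of the shut fingers; the grasp point (between the pads) lies 19 mm behind it (grip_point_offset is the distance from the TCP to the grasp point, in m); z points along the fingers, y is the line along which they close (so a half turn about z gives the same grasp; the last joint's range is limited). The gripper opens to 85 mm and grips with 20 to 120 N. Pads are 22 mm wide; open, the fingers measure 114 mm over their backs; the gripper's body (76 mm by 85 mm) begins 54 mm behind the grasp point. The pads swing forward as they close: fully open they stand 13 mm farther back than shut.
Start: joints at [-1.381, 0.326, -0.193, 1.052, 0, 1.437], TCP at [0.175, -0.521, 0.195] pointing down, gripper open.
Joint ranges: [-2.65, 2.65], [-0.97, 1.79], [-1.3, 1.35], [-1.93, 2.1], [-1.47, 1.37], [-3.14, 3.14]. Speed limits (rad/s): [2.57, 2.57, 3.14, 3.14, 3.14, 3.14].

INTERFACE

Orientations are given as a rotation vector (axis times angle).
In Python, from cell import * gives the robot as it stands. Calls block until the motion is done:
- movep(position, orientation): joint-space move of the TCP to a pose.
- move_l(position, velocity=0.15, rot=None, until_force=None): straight line of the TCP; rot=None keeps the orientation; velocity is the mean speed in m/s. With until_force (N) it stops when the force on the tool has changed by that much, and returns True; else False.
- set_joints(angles): joint-space move.
- let_go() and grab(newtons=None): open the fingers fully, or close them until they stop; newtons is the grip in N (None keeps the last).
- sleep(seconds).
- ik(position, orientation): joint angles nearest the present ones, or None.
- get_state(): the state.
- grab_frame(name): name is "scene" or "top"; returns a dict with "img" (420x560x3 uint8, red, green, blue), "fx", "fy", "cx", "cy" (pixels), "cam_to_world" (4x4, takes a point from camera to world coordinates). Camera axes: x right, y down, z forward; pixel columns grow to the right and rows downward; lengths in m; the calibration is good to about 2 mm. A picture is of the moment at which its call begins. There is no depth.
A pose or a line that the arm cannot do raises MotionError and nothing moves.
- sign_off(): hands the job in; it is judged then, once.
Trained networks look in the newest picture that a camera, given by its name, has taken for a name from the list of things; names that differ only in an ending like _2 or _b are one class to them, and where a whole thing is asked for, a point or a joint stands for the part that bears it (a point fixed in the world has none). Each returns a list of dicts, best first, with "score" (0 to 1); they miss things now and then, are a little off and sometimes report something else, mostly with a low value. They report only what shows in the picture. A call takes as long as a camera call.
- spot_in(camera, name): "centre" ([column, row] in pixels, amid what is visible of it).
- silhouettes(camera, name): "mask" (420x560 bool, what is visible of it) and "centre" ([column, row] in pixels, amid what is visible of it).
- tip_of(camera, name): "centre" ([column, row] in pixels: a listed point, or the origin of a listed thing).
The state is a dict: "clock": time; "q": joint angles; "joint_velocities": joint speeds; "tau": joint torques, N m; "position": TCP position; "eef_rot": TCP orientation; "contact_force": force on the tool from outside, world axes, zero at the start; "wrist_torque": the same for the moment, N m; "finger_gap": opening from 0.0 (shut) to 1.0 (fully open); "grasp_force": force on a finger pad.
Only numpy, scipy, OpenCV 4.12 (cv2) and the standard library are available. Lean on these libraries where they do the work, as an engineer would, in place of code of your own. Each camera call takes 0.05 s, during which the arm holds its last target. There are 200 camera calls.

## Working session

There is one attempt and no reset: what is moved stays moved. The work goes in short steps, each a Python script; the robot and the scene stay as the last script left them, time stands still between calls to the robot, and variables do not carry over. Pictures are saved under pics/ and viewed, at most 10 in all, crops included, and the job is handed in when it is done.

```bash
mkdir -p pics; cat > h.py <<'E'
from cell import *
import numpy as np, cv2
from scipy.spatial.transform import Rotation as R
def snap(cam,fn=None):
    f=grab_frame(cam)
    if fn: cv2.imwrite(fn,f["img"][:,:,::-1])
    return f
def w(f,px,z):
    T=np.array(f["cam_to_world"]);d=T[:3,:3]@np.array([(px[0]-f["cx"])/f["fx"],(px[1]-f["cy"])/f["fy"],1]);o=T[:3,3]
    return (o+d*(z-o[2])/d[2])
E
python3 - <<'E'
from h import *
fs={c:snap(c,f"pics/{c}0.png") for c in("scene","top")}
for c,f in fs.items():
    print(c,np.round(np.array(f["cam_to_world"])[:3,3],3))
    for n,z in(("caddy_grip",.085),("caddy_base",0),("caddy_spout",.0085),("tray_blue",0),("nut_1_mid",.008),("bolt_1_mid",.01),("knob_1_mid",.014),("dowel_1_mid",.01),("sanding_block",0),("tape_measure",0)):
        for d in tip_of(c,n)[:4]: print(c,n,round(d["score"],2),np.round(d["centre"]),np.round(w(f,d["centre"],z),3))
print(get_state()["clock"])
E
```

```text
scene [-0.209  0.904  1.219]
scene caddy_grip 0.65 [251. 204.] [0.537 0.124 0.085]
scene caddy_base 0.78 [252. 227.] [0.528 0.134 0.   ]
scene caddy_base 0.32 [266. 220.] [0.515 0.085 0.   ]
scene caddy_spout 0.94 [258. 248.] [0.46  0.186 0.008]
scene caddy_spout 0.16 [243. 223.] [0.556 0.144 0.008]
scene tray_blue 0.67 [327. 183.] [ 0.467 -0.159  0.   ]
scene nut_1_mid 0.47 [251. 228.] [0.523 0.145 0.008]
scene nut_1_mid 0.25 [257. 245.] [0.469 0.179 0.008]
scene bolt_1_mid 0.47 [244. 225.] [0.548 0.148 0.01 ]
scene knob_1_mid 0.52 [268. 219.] [0.507 0.09  0.014]
scene sanding_block 0.85 [221. 301.] [0.421 0.38  0.   ]
scene tape_measure 0.53 [238. 228.] [0.558 0.162 0.   ]
top [0.307 0.09  1.259]
top caddy_grip 0.57 [264. 192.] [0.526 0.135 0.085]
top caddy_base 0.96 [269. 197.] [0.528 0.126 0.   ]
top caddy_base 0.38 [244. 219.] [0.473 0.186 0.   ]
top caddy_spout 0.63 [246. 219.] [0.472 0.182 0.008]
top tray_blue 0.93 [375. 227.] [ 0.458 -0.138  0.   ]
top nut_1_mid 0.69 [166. 241.] [0.414 0.375 0.008]
top nut_1_mid 0.59 [264. 205.] [0.507 0.138 0.008]
top knob_1_mid 0.6 [285. 203.] [0.512 0.086 0.014]
top knob_1_mid 0.37 [276. 214.] [0.485 0.108 0.014]
top dowel_1_mid 0.63 [262. 215.] [0.482 0.143 0.01 ]
top dowel_1_mid 0.46 [270. 186.] [0.557 0.124 0.01 ]
top sanding_block 0.73 [166. 239.] [0.42  0.377 0.   ]
top tape_measure 0.85 [130. 234.] [0.433 0.468 0.   ]
1.1
```

```bash
cd pics; python3 -c "
import cv2,numpy as np
a=cv2.imread('scene0.png');b=cv2.imread('top0.png')
cv2.imwrite('both.png',cv2.resize(np.vstack([a,b]),(400*1,600)))"
```

```text
(no output)
```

View pics/top0.png

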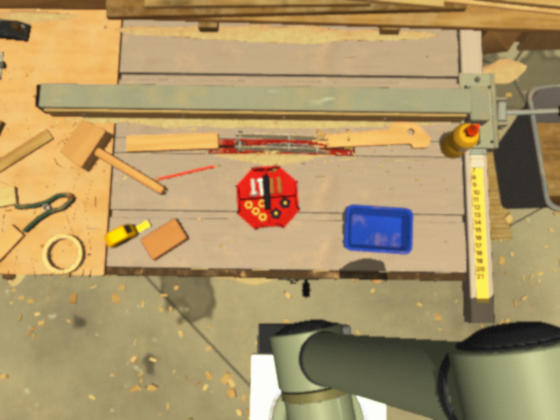

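View pics/scene0.png

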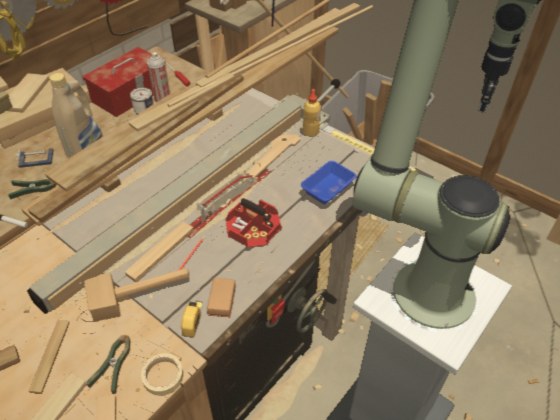

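The caddy is at about (268,198) in the top view with its nuts at about (257,210), and the tray is at (378,230). I'll enlarge the caddy to get its yaw.

```bash
python3 - <<'E'
from h import *
f=snap("top")
im=f["img"]
a=cv2.resize(im[155:240,225:310],(595,595),interpolation=cv2.INTER_CUBIC)
cv2.imwrite("pics/crop.png",a[:,:,::-1])
hsv=cv2.cvtColor(im,cv2.COLOR_RGB2HSV)
H,S,V=cv2.split(hsv)
def blob(m,x0,x1,y0,y1):
    mm=np.zeros_like(m);mm[y0:y1,x0:x1]=m[y0:y1,x0:x1]
    return np.argwhere(mm)[:,::-1].astype(float)
red=(((H<8)|(H>172))&(S>150)&(V>70)).astype(np.uint8)
p=blob(red,225,310,160,240)
r=np.array([w(f,q,.038)[:2] for q in p]).astype(np.float32)
print("caddy",np.round(cv2.minAreaRect(r)[0],3),cv2.minAreaRect(r)[1:])
hull=cv2.convexHull(r);hull=cv2.approxPolyDP(hull,.008,True);print(np.round(hull[:,0],3).tolist())
blu=((H>100)&(H<130)&(S>130)&(V>50)).astype(np.uint8)
p=blob(blu,330,425,190,265)
r=np.array([w(f,q,.042)[:2] for q in p]).astype(np.float32)
print("tray",cv2.minAreaRect(r))
V0=V[155:240,225:310]
p=blob((V<60).astype(np.uint8),255,282,170,214)
g=np.array([w(f,q,.098)[:2] for q in p]).astype(np.float32)
print("bar",len(g),g.mean(0),cv2.minAreaRect(g))
for n in("sanding_block","tape_measure"):
    d=silhouettes("top",n)
    if d:
        r=np.array([w(f,q,.05)[:2] for q in np.argwhere(d[0]["mask"])[:,::-1]]).astype(np.float32);print(n,cv2.minAreaRect(r))
E
```

```text
caddy [0.524 0.13 ] ((0.15068721771240234, 0.14742447435855865), 5.289611339569092)
[[0.5979999899864197, 0.0989999994635582], [0.597000002861023, 0.16300000250339508], [0.5490000247955322, 0.20499999821186066], [0.47999998927116394, 0.19900000095367432], [0.44699999690055847, 0.1589999943971634], [0.453000009059906, 0.08699999749660492], [0.49000000953674316, 0.05400000140070915], [0.5630000233650208, 0.05999999865889549]]
tray ((0.44934284687042236, -0.13687853515148163), (0.1580701470375061, 0.10665913671255112), 87.5135498046875)
bar 131 [0.5252291  0.12896584] ((0.5239884853363037, 0.12879015505313873), (0.07532517611980438, 0.009798098355531693), 4.593871593475342)
sanding_block ((0.4169604480266571, 0.3706805109977722), (0.06499254703521729, 0.10103416442871094), 35.09008026123047)
tape_measure ((0.43297722935676575, 0.46100014448165894), (0.0451451912522316, 0.11078356951475143), 29.766660690307617)
```

View pics/crop.png

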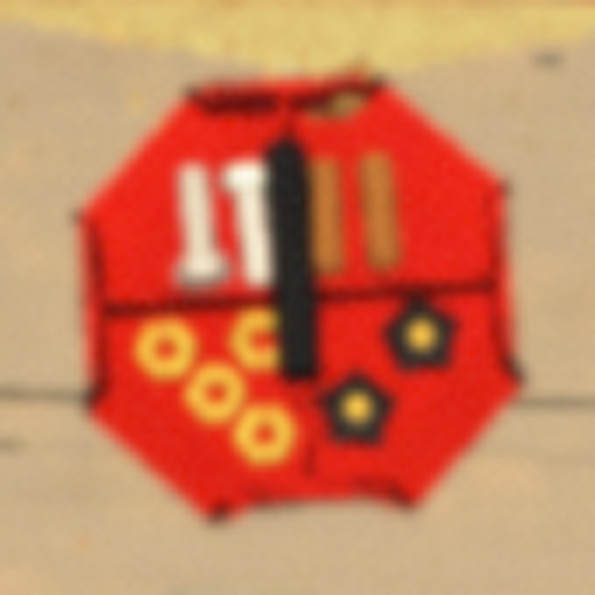

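The caddy stands at (0.524, 0.129) with a yaw of about +4.7°, and its nuts are toward (−x, +y). The tray is at (0.449, −0.137), long side along world y. Next I scan for feasible pour directions.

```bash
cat >> h.py <<'E'
TR=np.array([.449,-.137]); C0=np.array([.5245,.129,.085]); Y0=np.radians(4.7)
SP=np.array([-.0566,.0566,-.0765])
def Rc(psi,t,roll=0):
    phi=psi+np.radians(135); ax=np.array([-np.sin(phi),np.cos(phi),0])
    return R.from_rotvec(ax*t).as_matrix()@R.from_euler('z',psi).as_matrix()
def tool(Rm,grip,s):
    Tm=np.column_stack([-s*Rm[:,0],s*Rm[:,1],-Rm[:,2]])
    return (np.array(grip)+.019*Tm[:,2]).tolist(), R.from_matrix(Tm).as_rotvec().tolist()
def pour(psi,t,S,s):
    Rm=Rc(psi,t); return tool(Rm,np.array(S)-Rm@SP,s)
E
python3 - <<'E'
from h import *
lo=np.array([-2.65,-.97,-1.3,-1.93,-1.47,-3.14]);hi=np.array([2.65,1.79,1.35,2.1,1.37,3.14])
for s in(1,-1):
    g=ik(*tool(Rc(Y0,0),C0,s)); print("grasp",s,None if g is None else np.round(g,2))
    for ph in range(-180,180,30):
        psi=np.radians(ph-135); u=np.array([np.cos(np.radians(ph)),np.sin(np.radians(ph))])
        out=[]
        for t in(0,.4,.8,.95):
            S=np.r_[TR-u*.02,.075]
            if t==0: q=ik(*tool(Rc(psi,0),[*(TR-u*.08),.2],s))
            else: q=ik(*pour(psi,t,S,s))
            out.append("None" if q is None else str(np.round(q,1).tolist())+" m%.2f"%min((np.array(q)-lo).min(),(hi-np.array(q)).min()))
        print(s,ph,out)
E
```

```text
grasp 1 [ 0.1   0.43 -0.4   0.74  0.    0.02]
1 -180 ['[-0.4, 0.3, -0.2, 1.0, 0.0, -1.2] m1.08', '[-0.5, 0.1, -0.7, 0.4, 0.2, -1.3] m0.58', '[-0.8, -0.1, -1.2, -0.1, 0.5, -1.4] m0.13', 'None']
1 -150 ['[-0.3, 0.3, -0.3, 1.0, 0.0, -1.6] m1.03', '[-0.6, 0.1, -0.6, 0.6, 0.4, -1.8] m0.66', '[-0.9, 0.1, -0.9, 0.5, 0.8, -2.2] m0.45', '[-1.1, 0.2, -0.9, 0.5, 0.9, -2.4] m0.41']
1 -120 ['[-0.3, 0.2, -0.4, 1.0, 0.0, -2.1] m0.94', '[-0.6, 0.2, -0.5, 0.9, 0.4, -2.4] m0.71', '[-0.9, 0.4, -0.5, 1.1, 0.7, -2.9] m0.26', '[-1.0, 0.5, -0.4, 1.2, 0.8, -3.1] m0.06']
1 -90 ['[-0.3, 0.2, -0.5, 1.0, -0.0, -2.6] m0.49', '[-0.6, 0.3, -0.4, 1.1, 0.3, -3.0] m0.18', '[-0.8, 0.6, -0.1, 1.5, 0.5, 3.0] m0.18', '[-0.8, 0.7, -0.0, 1.6, 0.6, 2.8] m0.31']
1 -60 ['[-0.3, 0.1, -0.5, 0.9, 0.0, 3.1] m0.08', '[-0.5, 0.4, -0.3, 1.2, 0.2, 2.8] m0.29', '[-0.6, 0.8, 0.1, 1.7, 0.3, 2.7] m0.41', '[-0.7, 0.9, 0.3, 1.9, 0.3, 2.6] m0.24']
1 -30 ['[-0.4, 0.0, -0.6, 0.9, 0.0, 2.4] m0.70', '[-0.5, 0.4, -0.2, 1.3, 0.0, 2.4] m0.73', '[-0.5, 0.8, 0.3, 1.8, 0.0, 2.4] m0.30', '[-0.5, 1.0, 0.5, 2.0, 0.0, 2.4] m0.10']
1 0 ['[-0.5, 0.0, -0.6,
[... 2434 characters left out ...]
.2] m0.33']
-1 60 ['[-0.6, 0.2, -0.4, 1.0, 0.0, -2.5] m0.68', '[-0.3, 0.3, -0.4, 0.9, -0.4, -2.1] m0.87', '[-0.1, 0.5, -0.2, 1.2, -0.7, -1.7] m0.78', '[0.0, 0.7, -0.1, 1.4, -0.8, -1.6] m0.70']
-1 90 ['[-0.6, 0.2, -0.3, 1.0, 0.0, -3.0] m0.19', '[-0.3, 0.2, -0.6, 0.7, -0.4, -2.7] m0.43', '[-0.0, 0.3, -0.6, 0.7, -0.8, -2.4] m0.67', '[0.1, 0.4, -0.6, 0.7, -0.9, -2.2] m0.53']
-1 120 ['[-0.5, 0.3, -0.3, 1.0, 0.0, 2.9] m0.27', '[-0.4, 0.1, -0.7, 0.5, -0.2, 3.0] m0.15', '[-0.1, 0.0, -1.0, 0.0, -0.6, 3.1] m-0.00', '[0.0, 0.1, -1.1, -0.2, -0.8, -3.1] m0.05']
-1 150 ['[-0.5, 0.3, -0.2, 1.0, 0.0, 2.4] m0.72', '[-0.4, 0.1, -0.7, 0.4, -0.0, 2.4] m0.56', '[-0.4, -0.1, -1.2, -0.3, -0.1, 2.4] m0.07', 'None']
```

```bash
python3 - <<'E'
from h import *
p,r=tool(Rc(Y0,0),C0,1)
movep([p[0],p[1],.19],r); 
print(move_l(p,.1,until_force=8), get_state()["position"],get_state()["clock"])
grab(90); s=get_state(); print(s["finger_gap"],s["grasp_force"],s["contact_force"],s["position"])
print(move_l([p[0],p[1],p[2]+.03],.06)); s=get_state(); print(s["contact_force"],s["wrist_torque"],s["finger_gap"],s["clock"])
snap("scene","pics/lift.png")
E
python3 -c "
import cv2;a=cv2.imread('pics/lift.png')[120:300,160:400];cv2.imwrite('pics/liftc.png',cv2.resize(a,None,fx=3,fy=3))"
```

```text
False [0.52509639 0.12908726 0.06662503] 5.25
0.0003146174553387756 0.0 [-1.14411154  0.1364477  -0.51107187] [0.52449193 0.12900998 0.06597213]
False
[-0.24140346 -0.28081451 -0.35604591] [-0.00104254  0.03779366  0.00932162] 0.002637433758475635 6.6667
```

View pics/liftc.png

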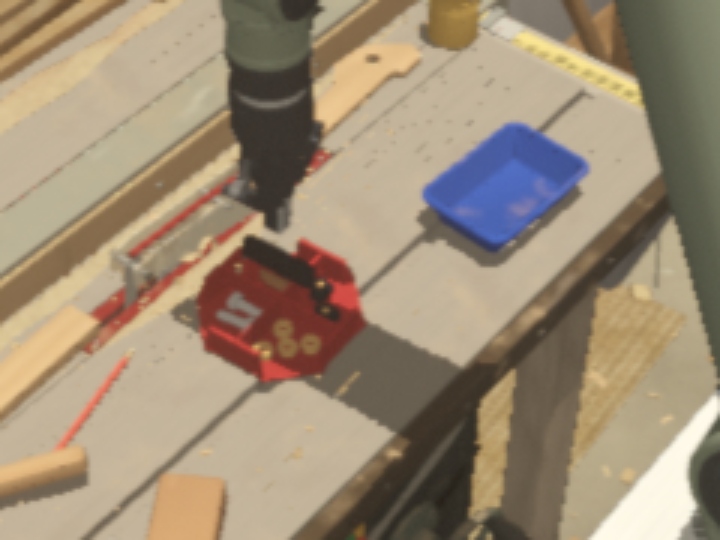

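The fingers shut on nothing: the bar shows at about (280,262) in the crop and the fingertips at (278,225). I'll check what happened by comparing with the first scene image and projecting the TCP.

```bash
python3 - <<'E'
from h import *
a=cv2.imread("pics/scene0.png")[170:270,200:320];b=cv2.imread("pics/lift.png")[170:270,200:320]
cv2.imwrite("pics/cmp.png",cv2.resize(np.hstack([a,b]),None,fx=3.3,fy=3.3,interpolation=cv2.INTER_CUBIC))
f=snap("scene");T=np.linalg.inv(np.array(f["cam_to_world"]))
def pr(X):
    c=T[:3,:3]@np.array(X)+T[:3,3];return np.round([f["fx"]*c[0]/c[2]+f["cx"],f["fy"]*c[1]/c[2]+f["cy"]],1)
s=get_state();print("tcp",pr(s["position"]),s["position"])
Rm=Rc(Y0,0)
for n,X in(("bar+",[.041,0,.013]),("bar-",[-.041,0,.013]),("bar0",[0,0,0]),("spout",SP),("c1",[.072,.03,-.047]),("c2",[-.072,-.03,-.047])):
    print(n,pr(C0+Rm@np.array(X)),(pr(C0+Rm@np.array(X))-[200,170])*3.3)
E
```

```text
tcp [253.4 204.8] [0.5241585  0.12897033 0.09570004]
bar+ [241.8 198.3] [137.94  93.39]
bar- [265.  210.3] [214.5  132.99]
bar0 [253.4 207.3] [176.22 123.09]
spout [258.4 245.8] [192.72 250.14]
c1 [228.2 214.2] [ 93.06 145.86]
c2 [280.1 222.6] [264.33 173.58]
```

View pics/cmp.png

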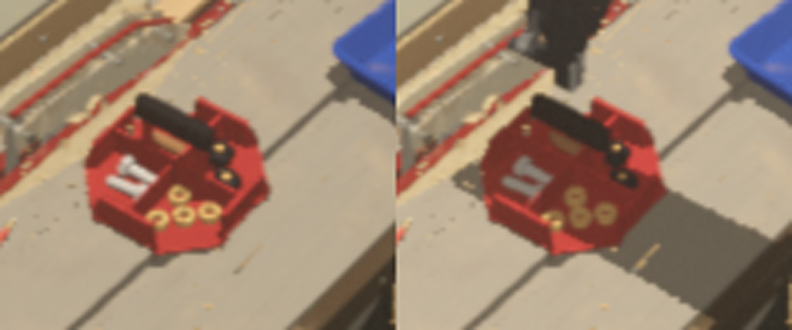

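The TCP should project to (176,115) in the panel, but the fingertip shows about 8 px higher. The caddy has hardly moved. I suspect a tool height offset, so I'll touch the bare table with shut fingers to measure it.

```bash
python3 - <<'E'
from h import *
p,r=tool(Rc(Y0,0),C0,1)
move_l([p[0],p[1],.15],.2); move_l([.5,-.0,.12],.25); move_l([.5,0.,.03],.15)
f=snap("scene","pics/touch0.png")
h=move_l([.5,0.,-.03],.03,until_force=6); s=get_state(); print(h,s["position"],s["contact_force"],s["clock"])
f=snap("scene","pics/touch.png"); snap("top","pics/touchtop.png")
T=np.linalg.inv(np.array(f["cam_to_world"]))
c=T[:3,:3]@np.array(s["position"])+T[:3,3];print(f["fx"]*c[0]/c[2]+f["cx"],f["fy"]*c[1]/c[2]+f["cy"])
a=cv2.imread("pics/touch.png")[140:240,220:340];b=cv2.imread("pics/touchtop.png")[150:250,270:390]
cv2.imwrite("pics/cmp2.png",cv2.resize(np.hstack([a,b]),None,fx=3.3,fy=3.3,interpolation=cv2.INTER_CUBIC))
E
```

```text
False [ 5.00106999e-01 -5.05126435e-06 -2.98912015e-02] [ 0.35246704 -0.37050059  1.74550295] 10.825
287.9874546368526 212.9725638924274
```

View pics/cmp2.png

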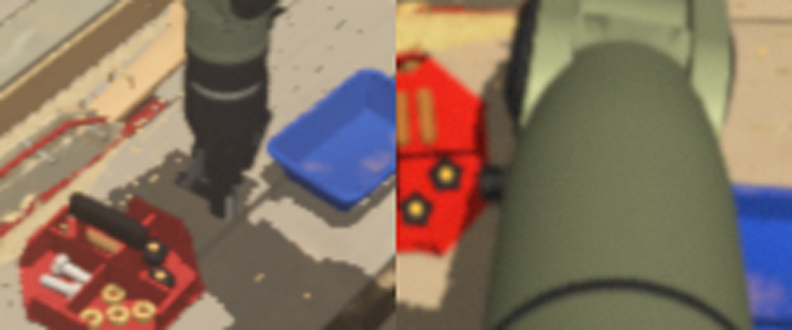

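The reported TCP reached z = −0.030 with no contact, so the tool really ends higher than stated. I'll keep descending gently to contact to calibrate the offset.

```bash
python3 - <<'E'
from h import *
s=get_state();print(s["finger_gap"],s["contact_force"],s["position"],np.round(s["q"],3))
f=snap("scene");T=np.linalg.inv(np.array(f["cam_to_world"]))
for z in(-.03,-.01,0,.01,.02):
    c=T[:3,:3]@np.array([.5,0,z])+T[:3,3];print(z,f["fx"]*c[0]/c[2]+f["cx"],f["fy"]*c[1]/c[2]+f["cy"])
h=move_l([.5,0.,-.06],.03,until_force=6); s=get_state(); print(h,s["position"],s["contact_force"],s["clock"])
snap("scene","pics/touch2.png")
E
```

```text
-0.0033820455270525966 [-0.51037245 -0.04859288 -0.02245585] [ 5.00053491e-01 -8.99179892e-06 -2.99076307e-02] [-0.148  0.511 -0.588  0.472  0.    -0.23 ]
-0.03 288.01278925576327 213.01333225309955
-0.01 288.09567767823955 208.61935840606833
0 288.1376616227623 206.39375983974296
0.01 288.1800116647301 204.14875418916216
0.02 288.2227326136333 201.88408649983907
True [ 5.00317761e-01 -4.11168644e-05 -3.65443848e-02] [-2.00370241  0.13539696  7.89542827] 11.425
```

Contact came at a reported −0.0365. That matches the image (tip at row 204.5 corresponds to z ≈ 0.008), so the real tip is about 36 mm back along the tool. I'll correct for it and grasp again.

```bash
cat >> h.py <<'E'
D=.036
def tool(Rm,grip,s=1):
    Tm=np.column_stack([-s*Rm[:,0],s*Rm[:,1],-Rm[:,2]])
    return (np.array(grip)+(.019+D)*Tm[:,2]).tolist(), R.from_matrix(Tm).as_rotvec().tolist()
E
python3 - <<'E'
from h import *
move_l([.5,0,.11],.25)
a=cv2.imread("pics/scene0.png")[190:262,215:290].astype(np.float32);
f=snap("scene","pics/pre.png");b=cv2.imread("pics/pre.png")[190:262,215:290].astype(np.float32)
print("shift",cv2.phaseCorrelate(a[:,:,2],b[:,:,2]))
let_go()
p,r=tool(Rc(Y0,0),C0)
movep([p[0],p[1],.11],r)
print(move_l(p,.12,until_force=8), get_state()["position"])
grab(90); s=get_state(); print(s["finger_gap"],s["grasp_force"],s["contact_force"],s["clock"])
if s["finger_gap"]>.08:
    move_l([p[0],p[1],p[2]+.03],.06); s=get_state(); print(s["contact_force"],s["wrist_torque"],s["finger_gap"],s["grasp_force"],s["clock"])
E
```

```text
shift ((0.45413494708410695, -0.03622186781117165), 0.6624808509261519)
False [0.52507803 0.1286612  0.03054637]
0.17433242739453114 88.80700707435608 [-0.62810875 -0.53926671  4.48083464] 15.1
[ 0.42854067  0.08122991 -4.54203949] [-0.03767572 -0.00625711 -0.00837509] 0.16926989057516773 87.73239970207214 15.75
```

The caddy is held (gap about 15 mm, 4.5 N lifted). I'll carry it to the tray and tilt slightly, then check the alignment.

```bash
python3 - <<'E'
from h import *
psi=np.radians(-45); S=np.r_[TR+[0,-.025],.068]
p,r=tool(Rc(Y0,0),C0+[0,0,.105]); move_l(p,.2)
p,r=tool(Rc(psi,0),[TR[0],S[1]-.08,.19]); movep(p,r)
p,r=pour(psi,.3,S,1); move_l(p,.1,rot=r)
s=get_state();print(s["clock"],s["finger_gap"],s["wrist_torque"])
f=snap("scene","pics/p1.png");g=snap("top","pics/p1t.png")
for c,F in(("scene",f),("top",g)):
    T=np.linalg.inv(np.array(F["cam_to_world"]));c3=T[:3,:3]@S+T[:3,3];print(c,F["fx"]*c3[0]/c3[2]+F["cx"],F["fy"]*c3[1]/c3[2]+F["cy"],[(d["centre"],d["score"]) for d in tip_of(c,"caddy_spout")])
a=cv2.imread("pics/p1.png")[110:230,270:390];b=cv2.imread("pics/p1t.png")[170:290,320:440]
cv2.imwrite("pics/cmp3.png",cv2.resize(np.hstack([a,b]),None,fx=3.3,fy=3.3,interpolation=cv2.INTER_CUBIC))
E
```

```text
18.1333 0.17383457427419705 [ 0.66781647 -0.03690126  0.06435066]
scene 334.16110609253417 169.5702110115131 [([334.5, 169.4], 0.88)]
top 390.866089802684 227.65100724952364 []
```

View pics/cmp3.png

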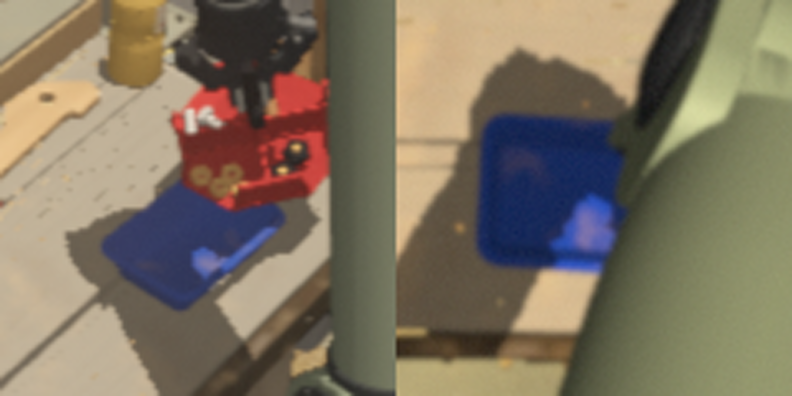

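The spout is detected within 0.5 px of its prediction, the nuts have gathered at the lip at about (220,180), and the tray lies below. Pouring now.

```bash
cat > pr.py <<'E'
from h import *
import sys
psi=np.radians(-45); S=np.r_[TR+[0,-.025],.068]
for t,dp in eval(sys.argv[1]):
    p,r=pour(psi+dp,t,S,1); move_l(p,.07,rot=r)
sleep(.4)
s=get_state();print(s["clock"],s["finger_gap"],s["wrist_torque"])
f=snap("scene","pics/p%s.png"%sys.argv[2])
print([(np.round(d["centre"]),round(d["score"],2)) for d in spot_in("scene","nut_1_mid")])
a=cv2.imread("pics/p%s.png"%sys.argv[2])[130:230,290:390]
cv2.imwrite("pics/q%s.png"%sys.argv[2],cv2.resize(a,None,fx=5,fy=5,interpolation=cv2.INTER_CUBIC))
E
python3 pr.py "[(.55,0),(.8,0),(.84,.06),(.8,-.06),(.84,0)]" 2
```

```text
20.4083 0.17484039927242848 [ 1.49880927e+00 -1.25462527e-03  3.26669750e-02]
[]
```

View pics/q2.png

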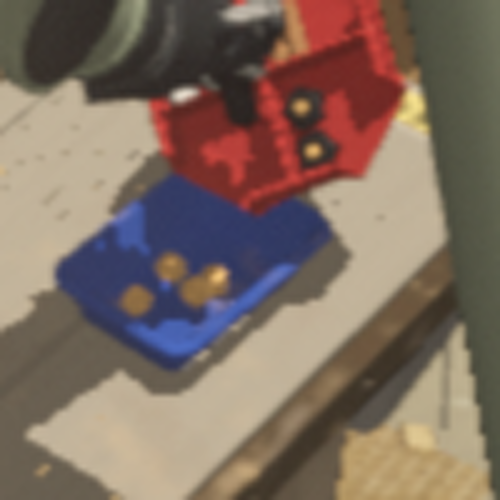

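All four nuts are in the tray, at about (137,300), (170,267), (197,290) and (217,275). Uprighting and returning the caddy to where it stood.

```bash
python3 - <<'E'
from h import *
psi=np.radians(-45); S=np.r_[TR+[0,-.025],.068]
p,r=pour(psi,.4,S+[0,0,.02],1); move_l(p,.07,rot=r)
p,r=tool(Rc(psi,0),[TR[0],S[1]-.08,.2]); move_l(p,.1,rot=r)
p,r=tool(Rc(Y0,0),C0+[0,0,.09]); movep(p,r)
p,r=tool(Rc(Y0,0),C0+[0,0,.015]); move_l(p,.15)
p,r=tool(Rc(Y0,0),C0-[0,0,.006]); print(move_l(p,.03,until_force=4))
s=get_state();print(s["position"],p,s["contact_force"],s["clock"])
let_go(); sleep(.2)
q=get_state()["position"]; move_l([q[0],q[1],.14],.15)
p,r=[.3,.42,.2],None
set_joints([-1.381,0.326,-0.193,1.052,0,1.437]); sleep(.3)
f=snap("scene","pics/e.png");g=snap("top","pics/et.png")
for c,F in(("scene",f),("top",g)):
    for n,z in(("caddy_grip",.085),("caddy_base",0),("tray_blue",0)):
        print(c,n,[(np.round(w(F,d["centre"],z),3),round(d["score"],2)) for d in tip_of(c,n)[:1]])
print(get_state()["clock"])
a=cv2.imread("pics/e.png")[150:260,210:360];b=cv2.imread("pics/et.png")[160:270,230:430]
cv2.imwrite("pics/ee.png",np.vstack([cv2.resize(a,(409,300),interpolation=cv2.INTER_CUBIC),cv2.resize(b,(409,225*1),interpolation=cv2.INTER_CUBIC)]))
E
```

```text
True
[0.52479014 0.12910113 0.03044265] [0.5245, 0.129, 0.024000000000000007] [-0.82009332 -0.26950108  4.71866421] 24.2417
scene caddy_grip [(array([0.53 , 0.135, 0.085]), 0.89)]
scene caddy_base [(array([0.559, 0.158, 0.   ]), 0.45)]
scene tray_blue [(array([ 0.461, -0.146,  0.   ]), 0.88)]
top caddy_grip [(array([0.529, 0.13 , 0.085]), 0.86)]
top caddy_base [(array([0.527, 0.132, 0.   ]), 0.81)]
top tray_blue [(array([ 0.443, -0.142,  0.   ]), 0.87)]
29.325
```

View pics/ee.png

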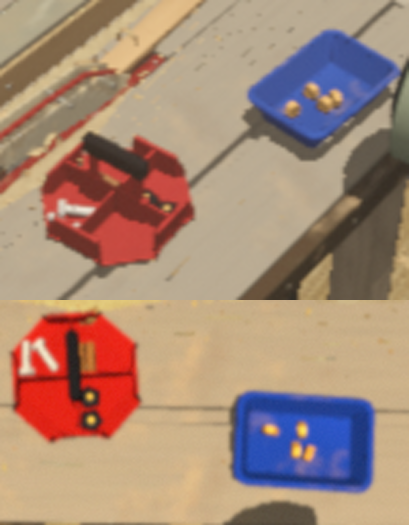

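The caddy is upright, its nut compartment is empty, and both bolts, both dowels and both knobs are in their own compartments. The four nuts lie in the flat tray, and the robot is clear.

```bash
python3 -c "
from cell import *
print(sign_off())"
```

```text
the job is handed in; nothing more can be done
None
```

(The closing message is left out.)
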